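# Sort four mixed-up stock items back into their own trays

## Task

All four stock items on the packing bench (jar, carton, strapped pair of horseshoes, T-handled stud tap) lie in one another's trays. Put each one flat and right way up in the middle of the tray whose picture plate shows its shape; the blank spare tray is free for parking things while you swap them, and is empty again at the end. Keep the jar and the carton upright all the way.

Things in the scene. Friction and masses are not known exactly. Their poses are not given: they have to be found in the camera images.
- jar: white plastic jar with a white screw lid, 60 mm diameter, 66 mm tall with the lid (lid 53 mm diameter, from 50 mm up; the sides are straight from 5 to 32 mm up, then taper in), standing. Origin: centre of its underside, z up. About 0.3 kg
- carton: small brown cardboard carton of nails, rigid and closed: 48 mm along its x, 84 mm along its y, 42 mm tall. Origin: centre of its underside. About 0.35 kg; grip across the 48 mm
- shoes: pair of small steel horseshoes strapped together as one U lying flat, 24 mm thick: 64 mm wide over both branches (y), web 16 mm, x from -32 (open heels) to +40 (round toe); outer sides parallel from x = -32 to +8. Origin: underside, midway between the branches, near the balance point: grip over both branches there. About 0.35 kg. (The big dark shoes at the far edge are not part of the job)
- tap: T-handled stud tap lying flat, 18 mm thick: black crossbar 72 mm long (y) and 18 mm wide, from x = -37 to -19; steel stem 16 mm wide from x = -19 to +22, then a 14 mm round tip to x = +36. Origin: at the underside, on the stem; grip the stem there across y, balance point about 5 mm toward the bar. About 0.2 kg
- tray_jar: fixed blue tray, same as the others: store part 112 mm (x) by 118 mm (y) outside, 106 by 112 inside, floor 4 mm above the bench, rim 3 mm above the floor; origin at bench height below the middle of the store part. On its far (+x) side a 44 mm deep white picture plate, 6.5 mm above the bench, centred 78 mm from the origin along +x, with a dark disc (home of the jar)
- tray_carton: fixed blue tray, same as the others: store part 112 mm (x) by 118 mm (y) outside, 106 by 112 inside, floor 4 mm above the bench, rim 3 mm above the floor; origin at bench height below the middle of the store part. On its far (+x) side a 44 mm deep white picture plate, 6.5 mm above the bench, centred 78 mm from the origin along +x, with a dark plain rectangle (home of the carton)
- tray_shoes: fixed blue tray, same as the others: store part 112 mm (x) by 118 mm (y) outside, 106 by 112 inside, floor 4 mm above the bench, rim 3 mm above the floor; origin at bench height below the middle of the store part. On its far (+x) side a 44 mm deep white picture plate, 6.5 mm above the bench, centred 78 mm from the origin along +x, with a dark U (home of the horseshoes)
- tray_tap: fixed blue tray, same as the others: store part 112 mm (x) by 118 mm (y) outside, 106 by 112 inside, floor 4 mm above the bench, rim 3 mm above the floor; origin at bench height below the middle of the store part. On its far (+x) side a 44 mm deep white picture plate, 6.5 mm above the bench, centred 78 mm from the origin along +x, with a dark T (home of the stud tap)
- tray_spare: fixed blue tray, same as the others: store part 112 mm (x) by 118 mm (y) outside, 106 by 112 inside, floor 4 mm above the bench, rim 3 mm above the floor; origin at bench height below the middle of the store part. On its far (+x) side a 44 mm deep white picture plate, 6.5 mm above the bench, centred 78 mm from the origin along +x, which is blank: the spare tray, empty at the start
Mind the look-alikes: they are no part of the job. Leave any purple look-alike of the carton alone. Leave any turquoise look-alike of the tray_tap alone.

How it is judged (in metres and radians):
At the end, for the whole second after the job is handed in: Jar, carton, horseshoes and tap each lie in their own tray, origin within 15 mm of the tray's origin horizontally, flat on the tray floor (within 7 degrees, right way up), released and at rest; the spare tray is thus empty (horizontal distance between jar and tray_jar below 0.015 m and height (world z) of jar between 0.001 and 0.01 m and angle between each of jar, carton, shoes, tap's own z axis and vertical below 0.12 rad and linear speed of each of jar, carton, shoes, tap below 0.02 m/s and angular speed of each of jar, carton, shoes, tap below 0.2 rad/s and horizontal distance between carton and tray_carton below 0.015 m and height (world z) of carton between 0.001 and 0.01 m and horizontal distance between shoes and tray_shoes below 0.015 m and height (world z) of shoes between 0.001 and 0.01 m and horizontal distance between tap and tray_tap below 0.015 m and height (world z) of tap between 0.001 and 0.01 m); the robot touches nothing.
It fails at once if the jar or the carton is tipped over (more than 40 degrees) (angle between any of jar, carton's own z axis and vertical above 0.7 rad).
It also fails if it takes over 144 s, if anything falls off the work surface, if the arm or the gripper's body presses on something with over 40 N, if the wrist force passes 120 N, or if a joint passes its speed limit or range.

## Robot

A 7-joint arm with a two-finger parallel gripper is mounted at the origin on the work surface. World frame = base frame: x ahead of the robot, y to its left, z up, the work surface at z = 0. Lengths are in mm, angles in rad, forces in N, time in s.
With the tool pointing down it reaches from about 400 to 875 mm from the base axis. Payload 4.4 kg.
Tool frame: the origin (TCP) lies at the very end of the fingers, on their centre line; the grasp point (between the pads) lies 19 mm behind it; z points along the fingers, y is the direction in which the jaws open and shut (so a half turn about z gives the same grasp; the last joint's range is limited). The gripper opens to 85 mm and grips with 20 to 120 N. Pads are 22 mm wide; open, the fingers measure 114 mm over their backs; the gripper's body (76 mm by 85 mm) begins 54 mm behind the grasp point. The pads swing forward as they close: fully open they stand 13 mm farther back than shut.
Start: joints at [-1.179, 0.628, 0.038, 1.517, -0.027, 0.996, -0.02], TCP at [287.264, 583.093, 231.313] pointing down, gripper open.
Joint ranges: [-3.06, 3.06], [-0.37, 2.12], [-1.25, 1.32], [0.18, 2.47], [-1.1, 4.24], [0.23, 1.98], [-2.94, 2.94]. Speed limits (rad/s): [2.57, 2.57, 3.14, 3.14, 3.14, 3.14, 3.14].

## Interface

Orientations are given as [roll, pitch, yaw] about the fixed x, y, z axes, in that order (R = Rz(yaw) Ry(pitch) Rx(roll)).
In Python, from cell import ctrl gives the robot as it stands.
- The arm moves only by the shell command python3 -m crank 'ROWS' [OPENING]. ROWS is JSON, a list that holds one entry, the list of rows, each a list of 6 numbers: the shift along the tool's x, y, z in units of 30 mm (1.0 is 30 mm), then the turn, a rotation vector about the tool's x, y, z in units of 6 degrees (1.0 is 6 degrees). In form: [[[tx, ty, tz, rx, ry, rz], ...]]. A call has 1 to 12 rows; each row shifts and turns the pose as measured when the row begins, along the tool's axes as they then stand; what a row does not reach is not made up. A row lasts 1/12 s, in which the tool goes at most 41.7 mm and 7.16 degrees, less where a joint would pass 70% of its speed; a pose out of reach is approached as far as the arm can. A call is refused whole if a number of a shift passes 1 or a number of a turn 1, either way. A call with a gripper value outside its range is refused whole. OPENING is the gripper command: -1 is fully open, 1 is shut, values between are in proportion, set as the call begins (- or left out, the last holds). The fingers move at their own pace and stop on an object; the grip force is fixed at half the most. Time passes only in rows, so rows that do not move let the fingers close. It gives the time, the measured TCP pose, the force and the opening at its end, in the units of the state.
- ctrl.read_state(): the state, without advancing time (a new reading comes with each control period).
- ctrl.get_image(name): name is "scene" or "top" or "wrist"; returns a dict with "color" (480x640x3 uint8, red, green, blue), "depth" (480x640 float32, mm along the optical axis (not along the pixel's ray), 0 where there is no reading), "camera_matrix" (3x3 intrinsics, pixels), "R" (3x3) and "t" (3): a world point X has camera coordinates R X + t. Camera axes: x right, y down, z forward; pixel columns grow to the right and rows downward; lengths in mm; the calibration is good to about 2 mm. A picture is of the moment at which its call begins.
- ctrl.finish_job(): hands the job in, once; it reports no verdict.
Trained networks look in a picture, given as the dict that the camera call returned (one of the last four; its "shot" number tells which), for a name from the list of things; names that differ only in an ending like _2 or _b are one class to them, and where a whole thing is asked for, a point or a joint stands for the part that bears it (a point fixed in the world has none). Each returns a list of dicts, best first, with "conf" (0 to 1); they miss things now and then, are a little off and sometimes report something else, mostly with a low value. They report only what shows in the picture. A call takes as long as a camera call. They do not tell look-alikes from the thing itself.
- ctrl.search_frame(query, picture): "extent" ([centre column, centre row, width, height] in pixels, round what is visible of it).
The state is a dict: "clock": time; "qpos": joint angles; "qd": joint speeds; "tau": joint torques, N m; "eef_pos": TCP position; "tool_rot": TCP orientation; "force": force on the tool from outside, world axes, zero at the start; "torque": the same for the moment, N m; "width": finger opening in mm.
Only numpy, scipy, OpenCV 4.12 (cv2) and the standard library are available. Lean on these libraries where they do the work, as an engineer would, in place of code of your own. Each camera call takes 0.05 s, during which the arm holds its last target. There are 200 camera calls.

## Working session

There is one attempt and no reset: what is moved stays moved. The work goes in short steps, Python scripts to look and compute and a shell command to move; the robot and the scene stay as the last step left them, time stands still between calls to the robot, and variables do not carry over. Pictures are saved under pics/ and viewed, about 12 in all and at most 16, crops included, and the job is handed in when it is done.

```bash
mkdir -p pics; ls
python3 - <<'E'
from cell import ctrl
import cv2,numpy as np
s=ctrl.read_state();print(s)
for n in("top","scene"):
    p=ctrl.get_image(n);cv2.imwrite(f"pics/{n}0.png",p["color"][:,:,::-1]);np.savez(f"{n}0.npz",**{k:p[k] for k in("color","depth","camera_matrix","R","t")})
    print(n,p["camera_matrix"].tolist(),p["R"].round(3).tolist(),p["t"])
E
```

```text
pics
{'clock': 0.0, 'qpos': array([-1.17883479,  0.62932309,  0.03842665,  1.51836959, -0.02703687,
        0.99634646, -0.02001261]), 'qd': array([-6.65555101e-05, -3.44375238e-04,  8.66521743e-04,  5.66519417e-04,
        7.35868969e-05, -8.45743910e-04, -1.19941941e-03]), 'tau': array([-3.95568968e-04, -5.63413739e+01,  1.22616738e+00, -1.93442702e+01,
        1.10304466e-02,  1.07589603e-02,  1.28403877e-05]), 'eef_pos': array([286.9349561 , 582.52494719, 230.40325216]), 'tool_rot': array([-3.13966308e+00, -1.52141862e-05,  2.68381077e+00]), 'force': array([-0.70218064, -1.04625736,  0.68511263]), 'torque': array([-0.01470724, -0.00739416,  0.00780857]), 'width': 85.52840369716891}
top [[458.44829617704835, 0.0, 315.7721987341017], [0.0, 458.44829617704835, 236.82291608398793], [0.0, 0.0, 1.0]] [[0.015, -1.0, 0.006], [-0.98, -0.016, -0.2], [0.2, -0.003, -0.98]] [1.27830520e-01 4.52118727e+02 9.61149464e+02]
scene [[438.3909517480281, 0.0, 319.14564026591614], [0.0, 438.3909517480281, 238.27411168571325], [0.0, 0.0, 1.0]] [[0.728, 0.686, 0.004], [0.445, -0.468, -0.764], [-0.522, 0.558, -0.646]] [-311.91174534 -172.46501417 1063.0407473 ]
```

View pics/top0.png

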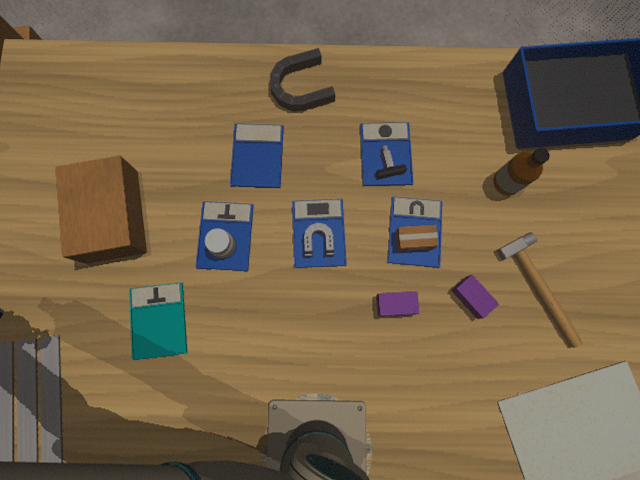

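View pics/scene0.png

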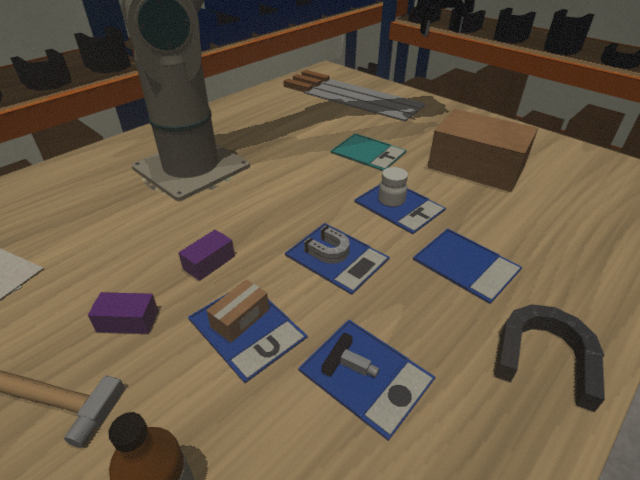

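The top view shows the spare tray at (258,155), the jar tray (disc) at (386,153) holding the tap, and the tap tray (T) at (225,236) holding the jar. The carton tray (rectangle) at (319,232) holds the shoes, and the shoes tray (U) at (415,232) holds the carton.

Possible confusions:
- Purple boxes at (398,304) and (475,297), against the brown carton at (417,237).
- Turquoise T tray at (158,320), against the blue T tray at (225,236).
- Big dark shoe at (303,80), against the shoes at (319,240).

I choose the blue and brown ones.

```bash
cat > h.py <<'E'
import numpy as np,cv2
def world(p,uv,z):
    "pixels -> world on plane z"
    uv=np.atleast_2d(uv).astype(float);K,R,t=p["camera_matrix"],p["R"],p["t"]
    d=np.c_[uv,np.ones(len(uv))]@np.linalg.inv(K).T@R; c=-R.T@t
    return c+d*((z-c[2])/d[:,2])[:,None]
def cloud(p):
    h,w=p["depth"].shape;u,v=np.meshgrid(np.arange(w),np.arange(h))
    K,R,t=p["camera_matrix"],p["R"],p["t"];D=p["depth"]
    X=np.stack([(u-K[0,2])/K[0,0]*D,(v-K[1,2])/K[1,1]*D,D],-1)
    return (X-t)@R
E
python3 - <<'E'
from h import *
p=dict(np.load("top0.npz"));P=cloud(p);hsv=cv2.cvtColor(p["color"],cv2.COLOR_RGB2HSV)
blue=((hsv[...,0]>105)&(hsv[...,0]<128)&(hsv[...,1]>150)).astype(np.uint8)
names=dict(spare=(258,155),jar=(386,153),tap=(225,236),carton=(319,232),shoes=(415,232))
vis=p["color"][:,:,::-1].copy()
for n,(u,v) in names.items():
    m=np.zeros_like(blue);m[v-45:v+45,u-40:u+40]=blue[v-45:v+45,u-40:u+40]
    pts=np.argwhere(m)[:,::-1]
    W=world(p,pts,6.5)[:,:2].astype(np.float32)
    r=cv2.minAreaRect(W)
    pl=np.zeros_like(blue,bool);pl[v-40:v+40,u-32:u+32]=True
    # white plate: bright unsaturated, low height, far part
    wh=pl&(hsv[...,1]<50)&(hsv[...,2]>120)&(np.arange(480)[:,None]<v-8)&(abs(P[...,2]-6)<9)
    ww=cv2.minAreaRect(world(p,np.argwhere(wh)[:,::-1],6.5)[:,:2].astype(np.float32))
    o=pl&(P[...,2]>13)
    Q=P[o];
    print(n,"blue",np.round(r[0],1),np.round(r[1],1),round(r[2],1),"plate",np.round(ww[0],1),np.round(ww[1],1),round(ww[2],1))
    if len(Q)>20:
        hi=Q[:,2].max();top=Q[Q[:,2]>np.percentile(Q[:,2],90)-6]
        q=cv2.minAreaRect(top[:,:2].astype(np.float32))
        print("   item n",len(Q),"z",np.percentile(Q[:,2],[10,50,90]).round(1),"rect",np.round(q[0],1),np.round(q[1],1),round(q[2],1))
        vis[o]=(0,255,255) if 0 else vis[o]
cv2.imwrite("pics/crop1.png",cv2.resize(p["color"][115:280,190:450,::-1],None,fx=3,fy=3,interpolation=cv2.INTER_CUBIC))
E
```

```text
spare blue [654.7 149.9] [116. 153.] 89.1 plate [713.5 149.6] [104.9  38.7] 89.0
   item n 26 z [  14.1 1032.2 1032.2] rect [250.4  10.4] [0. 0.] 0.0
jar blue [ 664.8 -156.4] [153.  116.2] 2.4 plate [ 723.3 -154.6] [ 38.6 105.6] 1.1
   item n 430 z [17.4 22.  25.5] rect [ 453.2 -100.3] [ 68.2 457.1] 69.8
tap blue [459.2 215.4] [116.4 153.5] 87.9 plate [517.1 214.5] [105.1  39.2] 88.0
   item n 717 z [35.7 69.8 72.8] rect [361.9 117.5] [304.8  52.2] 53.5
carton blue [487.3  16.7] [189.7 144.5] 3.7 plate [527.3   4.5] [ 40.5 105.4] 4.0
   item n 560 z [25.7 29.  31.7] rect [370.9  -3.4] [238.4  63.8] 4.1
shoes blue [ 475.9 -220.3] [116.3 152.3] 85.7 plate [ 533.9 -225.1] [105.4  41.2] 85.8
   item n 977 z [35.4 46.7 49.5] rect [ 384.3 -111.2] [ 80.3 352.7] 34.9
```

View pics/crop1.png

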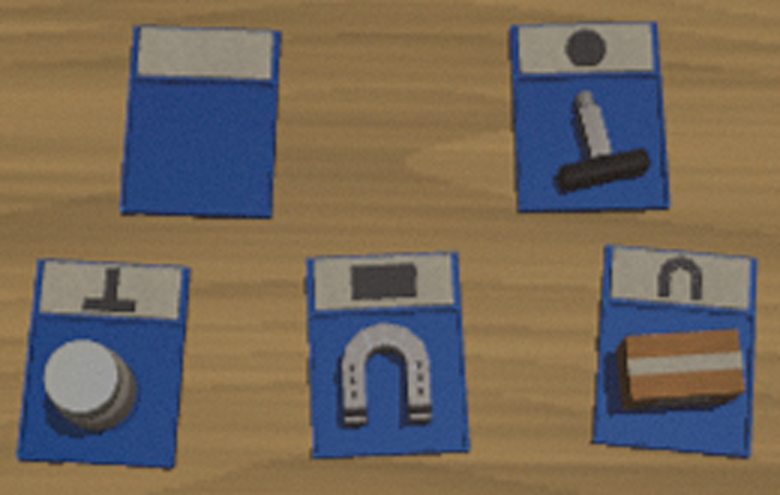

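The crop confirms the plates and contents: tap under the disc, jar under the T, shoes under the rectangle and brown carton under the U. Next I measure the item poses.

Run:
```python
from h import *
p=dict(np.load("top0.npz"));P=cloud(p);hsv=cv2.cvtColor(p["color"],cv2.COLOR_RGB2HSV)
blue=((hsv[...,0]>100)&(hsv[...,0]<130)&(hsv[...,1]>120))
for n,o,h in(("tap",(644,-157),22),("jar",(438,216),70),("shoes",(448,-1),28),("carton",(455,-219),46)):
    m=(np.hypot(P[...,0]-o[0],P[...,1]-o[1])<56)&~blue&(P[...,2]>h-8)&(P[...,2]<h+8)
    m=cv2.morphologyEx(m.astype(np.uint8),cv2.MORPH_OPEN,np.ones((2,2)))
    nc,l,st,_=cv2.connectedComponentsWithStats(m);m=l==1+st[1:,4].argmax()
    W=world(p,np.argwhere(m)[:,::-1],h)[:,:2].astype(np.float32)
    q=cv2.minAreaRect(W);print(n,m.sum(),"z",np.median(P[m][:,2]).round(1),"mean",W.mean(0).round(1),np.round(q[0],1),np.round(q[1],1),round(q[2],1),cv2.boxPoints(q).round().tolist())
    if n=="tap":
        dark=m&(hsv[...,2]<75)
        for k,mm in(("bar",dark),("stem",m&~dark)):
            W=world(p,np.argwhere(mm)[:,::-1],18)[:,:2].astype(np.float32);q=cv2.minAreaRect(W);print(k,mm.sum(),W.mean(0).round(1),np.round(q[0],1),np.round(q[1],1),round(q[2],1))
```

```text
tap 384 z 21.7 mean [ 628.6 -163.2] [ 633.  -171.2] [66.4 79.1] 76.6 [[587.0, -194.0], [664.0, -213.0], [679.0, -148.0], [602.0, -130.0]]
bar 229 [ 616.8 -165.8] [ 629.5 -169.6] [63.4 69.6] 75.5
stem 155 [ 649.8 -161.1] [ 640.  -167.3] [80.6 34.7] 40.3
jar 486 z 70.6 mean [434.6 216.5] [434.7 216.1] [52.6 51.2] 3.0 [[407.0, 240.0], [410.0, 189.0], [462.0, 192.0], [460.0, 243.0]]
shoes 514 z 28.8 mean [4.515e+02 1.000e-01] [4.495e+02 1.000e-01] [72.2 63.9] 4.0 [[411.0, 29.0], [416.0, -34.0], [488.0, -29.0], [483.0, 34.0]]
carton 843 z 46.8 mean [ 455.5 -218.3] [ 455.5 -218.2] [49.1 85.2] 4.6 [[428.0, -178.0], [434.0, -263.0], [483.0, -259.0], [477.0, -174.0]]
```

Item poses, with yaw about world z:

| Item | x, y (mm) | Yaw |
|---|---|---|
| Jar | (434.6, 216.5) | any |
| Shoes | (445.5, 0) | 4° |
| Carton | (455.5, -218) | 4.6° |
| Tap | about (644, -160) | about 13° |

Tray origins come out as:

| Tray | x, y (mm) | Yaw |
|---|---|---|
| Spare | (634, 150.5) | -1° |
| Jar | (644, -157) | 1.5° |
| Tap | (438, 216.5) | -1.5° |
| Carton | (448.5, -1) | 4° |
| Shoes | (455, -219) | -4.5° |

I first turn the tool to yaw of about 12°, so that tool x ≈ world x and tool y ≈ -world y. Then I go to the tap.

```bash
python3 -m crank '[[[0,0,0,0,0,1],[0,0,0,0,0,1],[0,0,0,0,0,1],[0,0,0,0,0,1],[0,0,0,0,0,1],[0,0,0,0,0,1],[0,0,0,0,0,1],[0,0,0,0,0,1],[0,0,0,0,0,1],[0,0,0,0,0,1],[0,0,0,0,0,1],[0,0,0,0,0,1]]]' -1
python3 -m crank '[[[0,0,0,0,0,1],[0,0,0,0,0,1],[0,0,0,0,0,1],[0,0,0,0,0,1],[0,0,0,0,0,1],[0,0,0,0,0,1],[0,0,0,0,0,1],[0,0,0,0,0,1],[0,0,0,0,0,1],[0,0,0,0,0,1],[0,0,0,0,0,1],[0,0,0,0,0,1]]]'
```

```text
clock: 1.1
eef_pos: [284.6, 578.6, 223.9]
tool_rot: [-3.137, 0.014, 1.367]
force: [-0.3, 0.4, -0.8]
width: 85.7
clock: 2.1
eef_pos: [280.5, 575.9, 217.6]
tool_rot: [3.119, 0.015, 0.047]
force: [-0.1, -0.9, -0.4]
width: 85.3
```

```bash
python3 -m crank '[[[0.5,0.98,0,0,0,0],[0.5,0.98,0,0,0,0],[0.5,0.98,0,0,0,0],[0.5,0.98,0,0,0,0],[0.5,0.98,0,0,0,0],[0.5,0.98,0,0,0,0],[0.5,0.98,0,0,0,0],[0.5,0.98,0,0,0,0],[0.5,0.98,0,0,0,0],[0.5,0.98,0,0,0,0],[0.5,0.98,0,0,0,0],[0.5,0.98,0,0,0,0]]]'
```

```text
clock: 3.1
eef_pos: [475.4, 228.2, 215.4]
tool_rot: [3.116, 0.025, 0.067]
force: [0.1, -0.3, -0.6]
width: 85.6
```

```bash
python3 -m crank '[[[0.37,1,0,0,0,0],[0.37,1,0,0,0,0],[0.37,1,0,0,0,0],[0.37,1,0,0,0,0],[0.37,1,0,0,0,0],[0.37,1,0,0,0,0],[0.37,1,0,0,0,0],[0.37,1,0,0,0,0],[0.37,1,0,0,0,0],[0.37,1,0,0,0,0],[0.37,1,0,0,0,0],[0.37,1,0,0,0,-0.5]]]'
python3 -m crank '[[[0,0.8,0,0,0,-0.9],[0,0.3,0,0,0,-0.6],[0,0,0,0,0,0],[0,0,0,0,0,0]]]'
cat > look.py <<'E'
import sys
from cell import ctrl
from h import *
def snap(n,name="wrist"):
    p=ctrl.get_image(name);cv2.imwrite(f"pics/{n}.png",p["color"][:,:,::-1]);np.savez(n+".npz",**{k:p[k] for k in("color","depth","camera_matrix","R","t")});return p
if __name__=="__main__": snap(*sys.argv[1:])
E
python3 look.py w1
```

```text
clock: 4.1
eef_pos: [636.0, -138.0, 216.5]
tool_rot: [3.12, 0.035, 0.122]
force: [0.2, -0.1, -0.8]
width: 85.4
clock: 4.43
eef_pos: [640.5, -182.7, 215.2]
tool_rot: [3.121, 0.041, 0.276]
force: [0.4, -0.3, -0.0]
width: 85.1
```

View pics/w1.png

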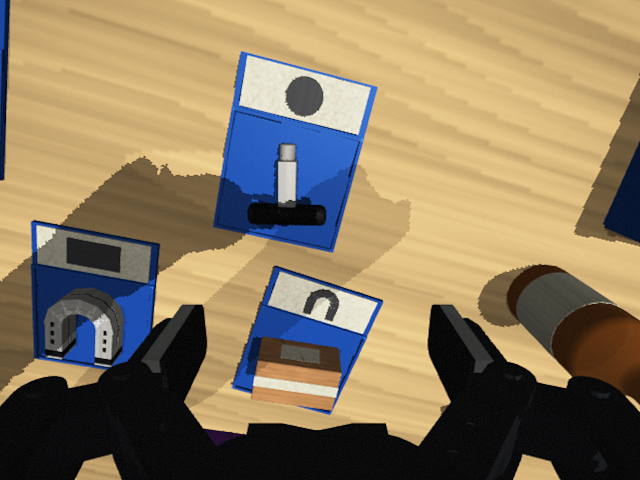

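The wrist view shows the tap with its tip at (287,145) and bar centre at (287,214), aligned with the tool. The jar-tray plate disc is at (304,96). I compute world positions from these.

```bash
cat > tapfit.py <<'E'
from h import *
p=dict(np.load("w1.npz"))
W=world(p,[(287,146),(287,214),(248,213),(326,214)],20);print(W.round(1))
d=W[0]-W[1];print("yaw stem",np.degrees(np.arctan2(d[1],d[0])),"len",np.hypot(*d[:2]))
b=W[2]-W[3];print("yaw bar",np.degrees(np.arctan2(-b[0],b[1])))
c=(W[0]*28+W[1]*36)/64;print("tap origin",c.round(1))
hsv=cv2.cvtColor(p["color"],cv2.COLOR_RGB2HSV);blue=((hsv[...,0]>105)&(hsv[...,0]<128)&(hsv[...,1]>120)).astype(np.uint8)
m=np.zeros_like(blue);m[45:258,205:385]=blue[45:258,205:385]
r=cv2.minAreaRect(world(p,np.argwhere(m)[:,::-1],6)[:,:2].astype(np.float32));print("jar tray",r)
E
python3 tapfit.py
```

```text
[[ 675.8 -149.4   20. ]
 [ 617.1 -164.4   20. ]
 [ 608.6 -130.1   20. ]
 [ 626.6 -198.6   20. ]]
yaw stem 14.308242362279785 len 60.60103295394034
yaw bar 14.705482567280587
tap origin [ 642.8 -157.9   20. ]
jar tray ((662.576416015625, -155.0587921142578), (155.84706115722656, 118.17609405517578), 2.3418502807617188)
```

```bash
cat > to.py <<'E'
import sys
from cell import ctrl
import numpy as np
from scipy.spatial.transform import Rotation as Ro
def to(x,y,z,yawdeg):
    s=ctrl.read_state();R=Ro.from_euler("xyz",s["tool_rot"])
    d=R.inv().apply(np.array([x,y,z])-s["eef_pos"])/30
    r=(R.inv()*Ro.from_euler("xyz",[np.pi,0,np.radians(yawdeg)])).as_rotvec()/np.radians(6)
    print("total tool units",d.round(2),r.round(2),"clock",round(s["clock"],2),"w",round(s["width"],1))
if __name__=="__main__": to(*map(float,sys.argv[1:]))
E
python3 to.py 640 -158.7 40 14.5
```

```text
total tool units [ 0.44 -0.88  5.81] [0.2  0.39 0.22] clock 4.48 w 85.1
```

```bash
python3 -m crank '[[[0.22,-0.44,0.8,0.1,0.2,0.1],[0.22,-0.44,0.8,0.1,0.2,0.1],[0,0,0.9,0,0,0],[0,0,0.9,0,0,0],[0,0,0.9,0,0,0],[0,0,0.7,0,0,0],[0,0,0.4,0,0,0],[0,0,0,0,0,0],[0,0,0,0,0,0]]]' -0.2; python3 to.py 640 -158.7 8 14.5
```

```text
clock: 5.23
eef_pos: [647.3, -134.8, 47.3]
tool_rot: [-3.134, -0.006, 0.26]
force: [0.4, 0.0, -0.5]
width: 51.2
total tool units [-0.45  0.72  1.3 ] [-0.07 -0.06  0.06] clock 5.23 w 51.2
```

```bash
python3 -m crank '[[[-0.45,0.72,0,-0.07,-0.06,0.06],[0,0,0,0,0,0],[0,0,0,0,0,0]]]'; python3 to.py 640 -158.7 8 14.5
```

```text
clock: 5.48
eef_pos: [642.2, -157.1, 50.4]
tool_rot: [3.141, -0.004, 0.256]
force: [-0.0, 0.7, 0.1]
width: 51.0
total tool units [-0.09  0.03  1.41] [ 0.01 -0.04  0.03] clock 5.48 w 51.0
```

```bash
python3 -m crank '[[[-0.07,0.02,0.5,0,-0.04,0],[0,0,0.4,0,0,0],[0,0,0.2,0,0,0],[0,0,0.1,0,0,0],[0,0,0,0,0,0]]]'; python3 to.py 640 -158.7 8 14.5
```

```text
clock: 5.9
eef_pos: [642.7, -158.9, 14.9]
tool_rot: [3.137, -0.005, 0.256]
force: [0.7, 1.2, 0.0]
width: 51.5
total tool units [-0.09 -0.03  0.23] [ 0.04 -0.04  0.02] clock 5.9 w 51.5
```

```bash
python3 -m crank '[[[-0.09,0,0.22,0,0,0],[0,0,0,0,0,0],[0,0,0,0,0,0]]]'
python3 -m crank '[[[0,0,0,0,0,0],[0,0,0,0,0,0],[0,0,0,0,0,0],[0,0,0,0,0,0],[0,0,0,0,0,0],[0,0,0,0,0,0]]]' 1
python3 -m crank '[[[0,0,-0.3,0,0,0],[0,0,-0.6,0,0,0],[0,0,-0.6,0,0,0],[0,0,-0.6,0,0,0],[0,0,-0.5,0,0,0],[0,0,-0.3,0,0,0],[0,0,0,0,0,0],[0,0,0,0,0,0]]]'; python3 to.py 634 150.5 100 -1; python3 look.py w2
```

```text
clock: 6.15
eef_pos: [639.7, -159.2, 7.0]
tool_rot: [3.138, -0.004, 0.256]
force: [0.8, 0.3, 0.4]
width: 51.3
clock: 6.65
eef_pos: [639.9, -159.2, 7.5]
tool_rot: [3.138, -0.004, 0.256]
force: [0.2, -0.9, -0.7]
width: 13.6
clock: 7.32
eef_pos: [637.5, -158.3, 99.1]
tool_rot: [3.14, -0.001, 0.256]
force: [0.8, -0.1, -2.9]
width: 14.4
total tool units [ 2.49 -9.99 -0.04] [ 0.02 -0.01  2.61] clock 7.32 w 14.4
```

View pics/w2.png

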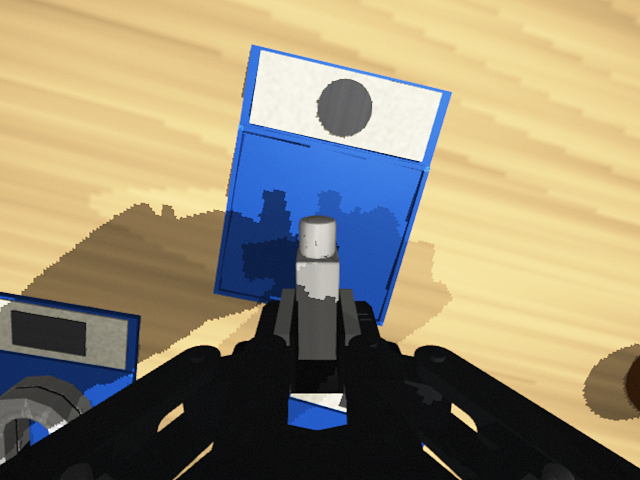

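The view shows the tap gripped level in the jaws, tip at (318,220). The jar tray's corners are at (252,45), (450,93), (380,325) and (215,294).

```bash
python3 -m crank '[[[0,-0.5,0,0,0,0.9],[0,-0.9,0,0,0,0.9],[0,-0.9,0,0,0,0.8],[0,-0.9,0,0,0,0],[0,-0.9,0,0,0,0],[0,-0.9,0,0,0,0],[0,-0.9,0,0,0,0],[0,-0.9,0,0,0,0],[0,-0.8,0,0,0,0],[0,-0.5,0,0,0,0],[0,-0.2,0,0,0,0],[0,0,0,0,0,0]]]'; python3 to.py 631 150.5 9 -1
python3 - <<'E'
from h import *
p=dict(np.load("w2.npz"));W=world(p,[(252,45),(450,93),(380,325),(215,294)],6.5);print(W.round(1),W.mean(0).round(1));print(world(p,[(344,107)],6.5))
E
```

```text
clock: 8.37
eef_pos: [625.4, 98.6, 83.6]
tool_rot: [3.136, 0.019, -0.036]
force: [-0.1, 0.2, -1.1]
width: 14.5
total tool units [ 0.17 -1.75  2.48] [ 0.05  0.18 -0.18] clock 8.37 w 14.5
[[ 737.8  -94.     6.5]
 [ 742.  -209.9    6.5]
 [ 587.2 -216.1    6.5]
 [ 581.7 -100.9    6.5]] [ 662.2 -155.3    6.5]
[[ 719.17111324 -152.71447633    6.5       ]]
```

```bash
python3 -m crank '[[[0.05,-0.6,0,0.05,0.18,-0.18],[0.05,-0.6,0,0,0,0],[0.05,-0.3,0,0,0,0],[0,0,0,0,0,0],[0,0,0,0,0,0]]]'; python3 to.py 631 150.5 9 -1; python3 look.py w3
python3 - <<'E'
from h import *
for f in("w3",):
    p=dict(np.load(f+".npz"));hsv=cv2.cvtColor(p["color"],cv2.COLOR_RGB2HSV);wh=((hsv[...,1]<60)&(hsv[...,2]>190)).astype(np.uint8)
    wh=cv2.morphologyEx(wh,cv2.MORPH_OPEN,np.ones((5,5)));n,l,st,c=cv2.connectedComponentsWithStats(wh);
    for i in st[1:,4].argsort()[::-1][:2]+1:
        print(st[i],cv2.minAreaRect(world(p,np.argwhere(l==i)[:,::-1],6.5)[:,:2].astype(np.float32)))
E
```

```text
clock: 8.78
eef_pos: [630.2, 136.3, 81.0]
tool_rot: [3.134, 0.003, -0.024]
force: [-0.3, -0.1, -1.8]
width: 14.4
total tool units [ 0.02 -0.49  2.4 ] [ 0.07  0.03 -0.06] clock 8.78 w 14.4
[  185    68   202    80 15564] ((709.1836547851562, 150.5357666015625), (106.4372329711914, 40.243682861328125), 89.08700561523438)
[ 484  360  109   51 2519] ((523.9913330078125, -11.182865142822266), (40.27458190917969, 72.64424896240234), 3.4545233249664307)
```

```bash
python3 -m crank '[[[0,-0.45,0.5,0.07,0,0],[0,0,0.7,0,0,0],[0,0,0.6,0,0,0],[0,0,0.2,0,0,0],[0,0,0,0,0,0],[0,0,0,0,0,0]]]'; python3 to.py 629 150.5 8.5 -1
```

```text
clock: 9.33
eef_pos: [631.2, 145.6, 16.3]
tool_rot: [3.141, 0.002, -0.033]
force: [-0.7, 0.1, -2.1]
width: 14.4
total tool units [-0.08 -0.16  0.26] [ 0.01  0.02 -0.15] clock 9.33 w 14.4
```

```bash
python3 -m crank '[[[-0.08,-0.16,0.15,0,0,0],[0,0,0.1,0,0,0],[0,0,0,0,0,0],[0,0,0,0,0,0]]]'; python3 -m crank '[[[0,0,0,0,0,0],[0,0,0,0,0,0],[0,0,0,0,0,0]]]' -0.2
python3 -m crank '[[[0,0,-0.5,0,0,0],[0,0,-0.9,0,0,0],[0,0,-0.9,0,0,0],[0,0,-0.9,0,0,0],[0,0,-0.6,0,0,0],[0,0,0,0,0,0]]]' -1;python3 to.py 434.6 216.5 100 -1
```

```text
clock: 9.67
eef_pos: [630.0, 150.6, 9.9]
tool_rot: [3.141, -0.0, -0.034]
force: [1.0, 1.0, -0.7]
width: 14.2
clock: 9.92
eef_pos: [631.7, 150.9, 12.0]
tool_rot: [-3.141, -0.004, -0.033]
force: [-0.0, 0.1, 0.3]
width: 49.7
clock: 10.42
eef_pos: [632.0, 149.2, 136.4]
tool_rot: [-3.142, -0.006, -0.036]
force: [0.6, 0.5, 0.7]
width: 85.5
total tool units [-6.66 -2.01  1.17] [ 0.   -0.06 -0.18] clock 10.42 w 85.5
```

```bash
python3 -m crank '[[[-0.5,-0.1,-0.1,0,0,0],[-0.9,-0.24,0,0,0,0],[-0.9,-0.24,0,0,0,0],[-0.9,-0.24,0,0,0,0],[-0.9,-0.24,0,0,0,0],[-0.9,-0.24,0,0,0,0],[-0.9,-0.24,0,0,0,0],[-0.9,-0.24,0,0,0,0],[-0.9,-0.24,0,0,0,0],[-0.5,-0.1,0,0,0,0],[0,0,0,0,0,0],[0,0,0,0,0,0]]]'; python3 look.py w4
python3 - <<'E'
from h import *
p=dict(np.load("w4.npz"));P=cloud(p);u,v=np.meshgrid(range(640),range(480))
d=np.hypot(P[...,0]-434,P[...,1]-216)
m=(d<45)&(abs(P[...,2]-70)<5)
print(m.sum(),P[m].mean(0).round(1),cv2.minEnclosingCircle(P[m][:,:2].astype(np.float32)))
hsv=cv2.cvtColor(p["color"],cv2.COLOR_RGB2HSV);wh=((hsv[...,1]<70)&(hsv[...,2]>150)&(P[...,2]<15)).astype(np.uint8)
n,l,st,c=cv2.connectedComponentsWithStats(wh)
for i in st[1:,4].argsort()[::-1][:4]+1: print(st[i],cv2.minAreaRect(world(p,np.argwhere(l==i)[:,::-1],6.5)[:,:2].astype(np.float32)))
E
python3 to.py 434.6 216.5 100 -1
```

```text
clock: 11.42
eef_pos: [379.6, 221.2, 143.1]
tool_rot: [-3.138, -0.017, -0.04]
force: [1.0, -0.3, 1.0]
width: 85.5
6999 [434.1 220.7  70.4] ((433.2658386230469, 220.7627716064453), 26.53160858154297)
[ 238    0  164   61 8062] ((510.96148681640625, 215.16946411132812), (106.46027374267578, 35.72395324707031), 87.65911865234375)
[ 559    0   81   38 1915] ((512.7744140625, 31.83477210998535), (22.31647300720215, 52.44053649902344), 3.5049889087677)
[  76  284   46   51 1515] ((314.43780517578125, 396.521240234375), (40.124332427978516, 37.487422943115234), 7.916968822479248)
[407  51   1  25  25] ((488.77996826171875, 156.87062072753906), (14.9392671585083, 1.3068318367004395e-05), 1.4828146696090698)
total tool units [1.81 0.09 1.47] [-0.04 -0.16 -0.22] clock 11.47 w 85.4
```

View pics/w4.png

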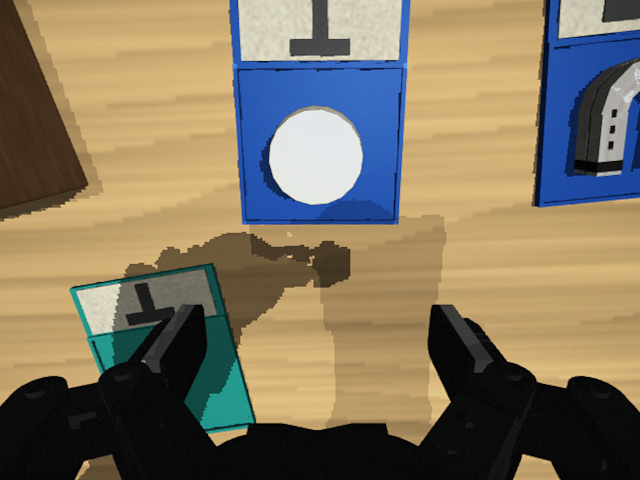

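The jar lid is centred at (316,155) in the blue T tray. The turquoise T tray is at (150,345) and I ignore it. I approach the jar from above.

```bash
python3 -m crank '[[[0.5,0.02,0,0,-0.16,-0.2],[0.6,0.03,0.2,0,0,0],[0.5,0,0.3,0,0,0],[0.2,0,0.2,0,0,0],[0,0,0,0,0,0],[0,0,0,0,0,0]]]'; python3 to.py 434 219.5 5 -1
```

```text
clock: 11.97
eef_pos: [443.1, 215.6, 122.7]
tool_rot: [-3.137, -0.006, -0.024]
force: [-0.8, 0.5, 0.2]
width: 85.6
total tool units [-0.33 -0.11  3.92] [-0.04 -0.06 -0.06] clock 11.97 w 85.6
```

```bash
python3 -m crank '[[[-0.3,-0.1,0,-0.04,-0.06,-0.06],[0,0,0,0,0,0],[0,0,0.3,0,0,0],[0,0,0.5,0,0,0],[0,0,0.6,0,0,0],[0,0,0.2,0,0,0],[0,0,0,0,0,0],[0,0,0,0,0,0]]]'; python3 to.py 434 219.5 5 -1; python3 look.py w5
python3 - <<'E'
from h import *
p=dict(np.load("w5.npz"));P=cloud(p)
d=np.hypot(P[...,0]-434,P[...,1]-219)
m=(d<40)&(abs(P[...,2]-70)<4)
print(m.sum(),cv2.minEnclosingCircle(P[m][:,:2].astype(np.float32)))
E
```

```text
clock: 12.63
eef_pos: [428.8, 220.4, 73.1]
tool_rot: [-3.141, 0.003, -0.014]
force: [0.2, -0.5, 0.5]
width: 85.4
total tool units [0.18 0.03 2.27] [-0.01  0.03  0.04] clock 12.63 w 85.4
11418 ((433.5077209472656, 220.80694580078125), 26.76628875732422)
```

Well centred. I continue down and grip.

```bash
python3 -m crank '[[[0.17,0,0.4,0,0,0],[0,0,0.6,0,0,0],[0,0,0.6,0,0,0],[0,0,0.3,0,0,0],[0,0,0.1,0,0,0],[0,0,0,0,0,0],[0,0,0,0,0,0]]]'; python3 to.py 434 220.8 5 -1
```

```text
clock: 13.27
eef_pos: [439.5, 221.8, 11.7]
tool_rot: [-3.138, -0.006, -0.013]
force: [-0.2, 0.2, 0.1]
width: 85.4
total tool units [-0.18  0.04  0.22] [-0.04 -0.06  0.04] clock 13.27 w 85.4
```

```bash
python3 -m crank '[[[-0.18,0.04,0.2,-0.04,-0.05,0],[0,0,0,0,0,0],[0,0,0,0,0,0]]]'; python3 -m crank '[[[0,0,0,0,0,0],[0,0,0,0,0,0],[0,0,0,0,0,0],[0,0,0,0,0,0],[0,0,0,0,0,0],[0,0,0,0,0,0]]]' 1
python3 -m crank '[[[0,0,-0.2,0,0,0],[0,0,-0.4,0,0,0],[0,0,-0.6,0,0,0],[0,0,-0.6,0,0,0],[0,0,-0.6,0,0,0],[0,0,-0.5,0,0,0],[0,0,-0.3,0,0,0],[0,0,0,0,0,0],[0,0,0,0,0,0]]]'; python3 to.py 641 -156 110 0
```

```text
clock: 13.52
eef_pos: [434.9, 220.9, 6.3]
tool_rot: [3.142, -0.003, -0.013]
force: [-0.0, 1.0, 0.1]
width: 85.5
clock: 14.02
eef_pos: [434.8, 220.3, 7.9]
tool_rot: [3.141, -0.005, -0.013]
force: [-0.7, -0.0, -2.0]
width: 58.3
clock: 14.77
eef_pos: [431.6, 220.6, 108.0]
tool_rot: [3.14, 0.002, -0.012]
force: [0.1, -1.4, -2.8]
width: 58.2
total tool units [ 7.13 12.47 -0.06] [ 0.02  0.02 -0.12] clock 14.77 w 58.2
```

```bash
python3 -m crank '[[[0.2,0.35,0,0,0,0],[0.35,0.6,0,0,0,0],[0.45,0.8,0,0,0,0],[0.45,0.8,0,0,0,0],[0.45,0.8,0,0,0,0],[0.45,0.8,0,0,0,0],[0.45,0.8,0,0,0,0],[0.45,0.8,0,0,0,0],[0.45,0.8,0,0,0,0],[0.45,0.8,0,0,0,0],[0.45,0.8,0,0,0,0],[0.45,0.8,0,0,0,0]]]';python3 to.py 642 -156 110 0
```

```text
clock: 15.77
eef_pos: [575.8, -50.1, 91.4]
tool_rot: [-3.138, 0.029, 0.005]
force: [0.5, 0.4, -3.0]
width: 58.0
total tool units [ 2.17  3.54 -0.7 ] [-0.04  0.28  0.04] clock 15.77 w 58.0
```

```bash
python3 -m crank '[[[0.45,0.8,0,0,0.15,0],[0.45,0.7,0,0,0.13,0],[0.4,0.5,0,0,0,0],[0.3,0.3,0,0,0,0],[0.1,0.1,0,0,0,0],[0,0,0,0,0,0],[0,0,0,0,0,0]]]';python3 to.py 642 -156 110 0; python3 look.py w6
```

```text
clock: 16.35
eef_pos: [625.0, -134.0, 80.2]
tool_rot: [-3.138, 0.01, -0.007]
force: [-0.3, -0.5, -3.6]
width: 58.5
total tool units [ 0.56  0.73 -1.  ] [-0.03  0.1  -0.06] clock 16.35 w 58.5
```

View pics/w6.png

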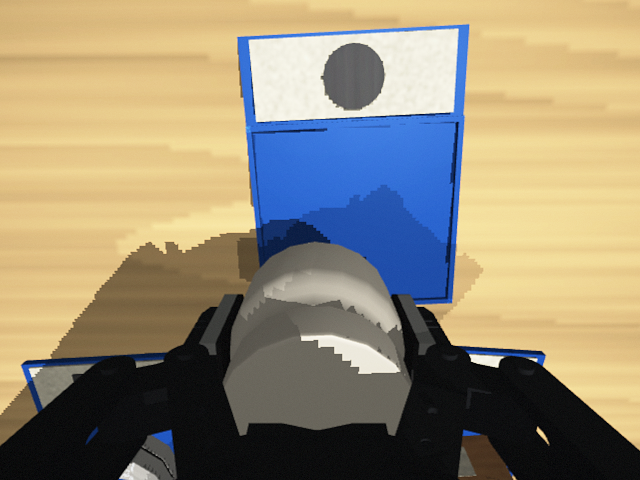

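The jar is held upright; the empty jar tray lies ahead with its disc at (354,76).

```bash
python3 -c "
from h import *
p=dict(np.load('w6.npz'));print(world(p,[(354,76),(238,38),(469,25)],6.5).round(1))"
python3 -m crank '[[[0.3,0.4,0,0,0.1,0],[0.2,0.3,0,0,0,0],[0,0,0,0,0,0],[0,0,0,0,0,0]]]';python3 to.py 642 -156 8 0
```

```text
[[ 719.1 -153.4    6.5]
 [ 737.4  -94.     6.5]
 [ 742.4 -210.7    6.5]]
clock: 16.73
eef_pos: [639.6, -152.1, 79.1]
tool_rot: [-3.135, 0.002, -0.002]
force: [-0.6, 0.1, -3.3]
width: 58.4
total tool units [0.08 0.15 2.37] [-0.06  0.02 -0.02] clock 16.73 w 58.4
```

```bash
python3 -m crank '[[[0.08,0.15,0.3,-0.06,0.02,0],[0,0,0.5,0,0,0],[0,0,0.6,0,0,0],[0,0,0.4,0,0,0],[0,0,0.2,0,0,0],[0,0,0,0,0,0],[0,0,0,0,0,0]]]';python3 to.py 642 -156.5 8 0
```

```text
clock: 17.32
eef_pos: [641.2, -154.8, 11.9]
tool_rot: [-3.14, 0.002, -0.001]
force: [0.3, -0.4, -3.6]
width: 58.1
total tool units [0.03 0.06 0.13] [-0.02  0.02 -0.01] clock 17.32 w 58.1
```

```bash
python3 -m crank '[[[0.03,0.06,0.1,0,0,0],[0,0,0.03,0,0,0],[0,0,0,0,0,0],[0,0,0,0,0,0]]]'; python3 -m crank '[[[0,0,0,0,0,0],[0,0,0,0,0,0],[0,0,0,0,0,0],[0,0,0,0,0,0]]]' -1
python3 -m crank '[[[0,0,-0.3,0,0,0],[0,0,-0.6,0,0,0],[0,0,-0.9,0,0,0],[0,0,-0.9,0,0,0],[0,0,-0.9,0,0,0],[0,0,-0.4,0,0,0],[0,0,0,0,0,0],[0,0,0,0,0,0]]]';python3 to.py 632 151 100 0; python3 look.py top1 top;python3 - <<'E'
from h import *
p=dict(np.load("top1.npz"));P=cloud(p)
for h,o in((70,(641,-157)),):
    d=np.hypot(P[...,0]-o[0],P[...,1]-o[1]);m=(d<60)&(abs(P[...,2]-h)<5);print(m.sum(),cv2.minEnclosingCircle(P[m][:,:2].astype(np.float32)))
E
```

```text
clock: 17.65
eef_pos: [643.2, -157.1, 8.9]
tool_rot: [-3.141, 0.0, -0.0]
force: [-0.8, -0.5, -2.6]
width: 58.1
clock: 17.98
eef_pos: [645.7, -158.3, 12.3]
tool_rot: [3.141, -0.006, -0.0]
force: [0.2, -0.3, -0.2]
width: 85.3
clock: 18.65
eef_pos: [645.2, -158.8, 141.3]
tool_rot: [3.14, -0.008, -0.002]
force: [-0.6, 0.2, 0.6]
width: 85.3
total tool units [ -0.46 -10.33   1.36] [ 0.01 -0.08 -0.01] clock 18.65 w 85.3
424 ((644.6234741210938, -157.99423217773438), 27.0880069732666)
```

View pics/top1.png

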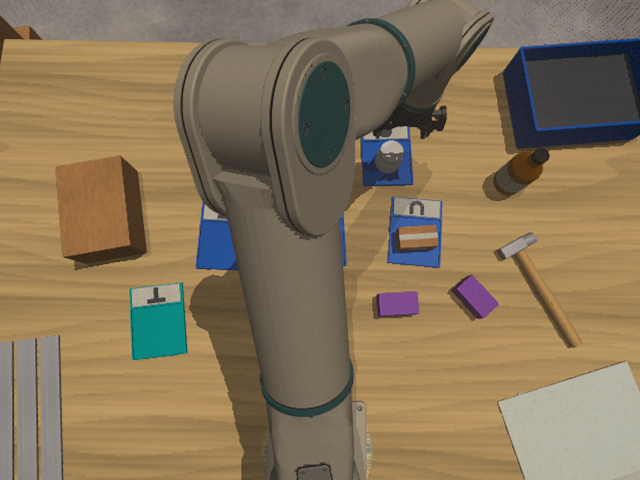

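The jar stands in its tray at (389,157), measured 1 mm from the tray centre. Now back to the tap in the spare tray.

```bash
python3 -m crank '[[[0,-0.6,0,0,-0.08,0],[-0.03,-1,0,0,0,0],[-0.03,-1,0,0,0,0],[-0.03,-1,0,0,0,0],[-0.03,-1,0,0,0,0],[-0.03,-1,0,0,0,0],[-0.03,-1,0,0,0,0],[-0.03,-1,0,0,0,0],[0,-0.9,0,0,0,0.2],[0,-0.6,0,0,0,0.1],[0,-0.2,0,0,0,0],[0,0,0,0,0,0]]]' -0.2;python3 to.py 631 150.5 60 -1.9
```

```text
clock: 19.7
eef_pos: [627.9, 130.7, 116.6]
tool_rot: [3.134, 0.034, -0.041]
force: [0.6, -0.8, -0.1]
width: 50.9
total tool units [ 0.14 -0.68  1.88] [ 0.07  0.33 -0.07] clock 19.7 w 50.9
```

```bash
python3 -m crank '[[[0.1,-0.65,0.2,0.07,0.3,-0.07],[0,0,0.4,0,0,0],[0,0,0.5,0,0,0],[0,0,0.2,0,0,0],[0,0,0,0,0,0],[0,0,0,0,0,0]]]';python3 to.py 631 150.5 8 -1.9;python3 look.py w7;python3 - <<'E'
from h import *
p=dict(np.load("w7.npz"));P=cloud(p)
m=(abs(P[...,0]-660)<22)&(abs(P[...,1]-150)<30)&(abs(P[...,2]-19)<5);print(m.sum(),P[m].mean(0).round(1),P[m].max(0).round(1),cv2.minAreaRect(P[m][:,:2].astype(np.float32)))
E
```

```text
clock: 20.2
eef_pos: [629.7, 140.4, 71.7]
tool_rot: [3.134, 0.008, -0.04]
force: [0.3, 0.6, -0.3]
width: 51.3
total tool units [ 0.05 -0.35  2.12] [ 0.07  0.07 -0.07] clock 20.2 w 51.3
1666 [653.4 150.2  20.8] [668.9 158.7  24. ] ((653.3955688476562, 150.37655639648438), (15.730215072631836, 30.908300399780273), 88.1747055053711)
```

```bash
python3 -m crank '[[[0.03,-0.33,0.3,0.07,0.07,-0.05],[0,0,0.5,0,0,0],[0,0,0.5,0,0,0],[0,0,0.3,0,0,0],[0,0,0.1,0,0,0],[0,0,0,0,0,0]]]';python3 to.py 630 150.3 7.5 -1.9
```

```text
clock: 20.75
eef_pos: [634.7, 150.5, 20.9]
tool_rot: [-3.138, -0.008, -0.036]
force: [0.0, 0.2, 0.3]
width: 51.1
total tool units [-0.16  0.01  0.44] [-0.03 -0.08 -0.03] clock 20.75 w 51.1
```

```bash
python3 -m crank '[[[-0.16,0,0.3,-0.03,-0.08,0],[0,0,0.1,0,0,0],[0,0,0.03,0,0,0],[0,0,0,0,0,0]]]';python3 -m crank '[[[0,0,0,0,0,0],[0,0,0,0,0,0],[0,0,0,0,0,0],[0,0,0,0,0,0],[0,0,0,0,0,0]]]' 1
python3 -m crank '[[[0,0,-0.3,0,0,0],[0,0,-0.6,0,0,0],[0,0,-0.6,0,0,0],[0,0,-0.6,0,0,0],[0,0,-0.5,0,0,0],[0,0,-0.3,0,0,0],[0,0,0,0,0,0]]]'; python3 to.py 432 217 100 -1.5
```

```text
clock: 21.08
eef_pos: [630.5, 151.1, 8.1]
tool_rot: [-3.141, -0.001, -0.036]
force: [-0.5, 0.0, 0.1]
width: 51.3
clock: 21.5
eef_pos: [631.2, 151.1, 9.2]
tool_rot: [-3.141, -0.003, -0.036]
force: [0.3, 0.2, -2.5]
width: 14.1
clock: 22.08
eef_pos: [628.9, 150.6, 100.3]
tool_rot: [3.141, 0.002, -0.037]
force: [-0.7, -0.5, -1.7]
width: 14.6
total tool units [-6.64 -1.97  0.02] [ 0.01  0.02 -0.1 ] clock 22.08 w 14.6
```

```bash
python3 -c "
from h import *
p=dict(np.load('w4.npz'));W=world(p,[(234,66),(406,66),(398,223),(244,223)],6.5);print(W.round(1),W.mean(0).round(1))"
python3 -m crank '[[[-0.4,-0.1,0,0,0,0],[-0.8,-0.24,0,0,0,0],[-0.9,-0.27,0,0,0,0],[-0.9,-0.27,0,0,0,0],[-0.9,-0.27,0,0,0,0],[-0.9,-0.27,0,0,0,0],[-0.8,-0.24,0,0,0,0],[-0.4,-0.1,0,0,0,0],[-0.2,-0.1,0,0,0,0],[0,0,0,0,0,0],[0,0,0,0,0,0]]]'; python3 to.py 432 217 100 -1.5
```

```text
[[491.7 273.8   6.5]
 [487.  157.5   6.5]
 [377.5 160.8   6.5]
 [382.1 277.4   6.5]] [434.6 217.4   6.5]
clock: 23.0
eef_pos: [435.1, 212.9, 96.3]
tool_rot: [3.135, 0.005, -0.038]
force: [0.2, -0.1, -1.3]
width: 14.1
total tool units [-0.11 -0.13 -0.12] [ 0.06  0.04 -0.11] clock 23.0 w 14.1
```

```bash
python3 -m crank '[[[-0.1,-0.13,0.2,0.06,0.04,0],[0,0,0.4,0,0,0],[0,0,0.5,0,0,0],[0,0,0.6,0,0,0],[0,0,0.5,0,0,0],[0,0,0.3,0,0,0],[0,0,0.1,0,0,0],[0,0,0,0,0,0],[0,0,0,0,0,0]]]'; python3 to.py 432 217.2 9.5 -1.5
```

```text
clock: 23.75
eef_pos: [449.3, 213.0, 15.1]
tool_rot: [3.142, -0.018, -0.048]
force: [-0.5, 0.7, -3.0]
width: 14.4
total tool units [-0.59 -0.11  0.18] [ 0.   -0.18 -0.21] clock 23.75 w 14.4
```

```bash
python3 -m crank '[[[-0.3,-0.06,-0.1,0,-0.18,-0.2],[-0.25,-0.05,0,0,0,0],[0,0,0,0,0,0],[0,0,0,0,0,0]]]'; python3 to.py 432 217.2 9.5 -1.5
```

```text
clock: 24.08
eef_pos: [433.4, 217.3, 20.1]
tool_rot: [-3.141, -0.001, -0.025]
force: [0.2, 0.9, -1.9]
width: 14.4
total tool units [-0.05  0.01  0.35] [-0.01 -0.01  0.01] clock 24.08 w 14.4
```

```bash
python3 -m crank '[[[-0.05,0,0.2,0,0,0],[0,0,0.1,0,0,0],[0,0,0.04,0,0,0],[0,0,0,0,0,0],[0,0,0,0,0,0]]]'; python3 -m crank '[[[0,0,0,0,0,0],[0,0,0,0,0,0],[0,0,0,0,0,0]]]' -0.2
python3 -m crank '[[[0,0,-0.5,0,0,0],[0,0,-0.9,0,0,0],[0,0,-0.9,0,0,0],[0,0,-0.9,0,0,0],[-0.3,0,-0.6,0,0,0],[-0.6,0.3,0,0,0,0],[-0.6,0.3,0,0,0,0],[0,0,0,0,0,0]]]' -1;python3 to.py 380 0 120 4; python3 look.py w8
```

```text
clock: 24.5
eef_pos: [431.7, 218.4, 9.5]
tool_rot: [-3.14, -0.003, -0.024]
force: [0.2, 0.6, -1.0]
width: 14.2
clock: 24.75
eef_pos: [432.3, 218.2, 9.7]
tool_rot: [-3.14, -0.003, -0.024]
force: [0.1, 0.8, 0.3]
width: 49.8
clock: 25.42
eef_pos: [387.2, 200.1, 129.9]
tool_rot: [-3.138, -0.006, -0.027]
force: [-1.1, -0.5, -0.6]
width: 85.1
total tool units [-0.06  6.68  0.31] [-0.03 -0.06 -0.92] clock 25.42 w 85.1
```

View pics/w8.png

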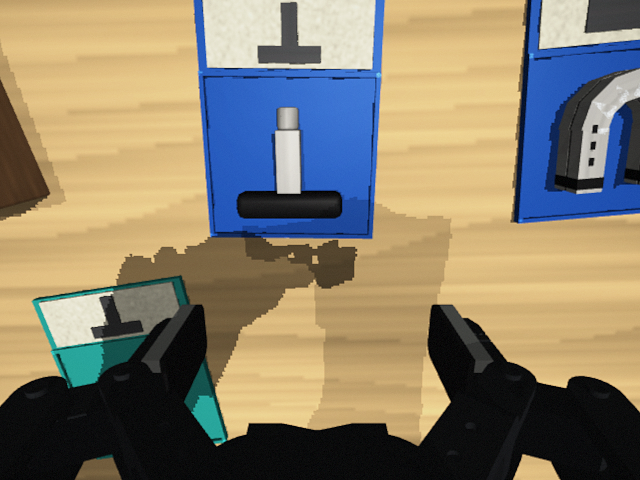

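The tap lies flat and centred in the blue T tray, bar at (290,204) and tip at (288,108). Next the shoes: move right to view them.

```bash
python3 -m crank '[[[0.05,0.5,0,0,0,-0.4],[0.1,0.9,0,0,0,-0.3],[0.1,0.9,0,0,0,-0.2],[0.1,0.9,0,0,0,0],[0.1,0.9,0,0,0,0],[0.1,0.9,0,0,0,0],[0.05,0.8,0,0,0,0],[0,0.4,0,0,0,0],[0,0.1,0,0,0,0],[0,0,0,0,0,0]]]';python3 to.py 443 0 120 4; python3 look.py w9;python3 - <<'E'
from h import *
p=dict(np.load("w9.npz"));P=cloud(p)
m=(abs(P[...,0]-450)<55)&(abs(P[...,1])<50)&(abs(P[...,2]-28)<6)
print(m.sum(),np.median(P[m][:,2]),cv2.minAreaRect(P[m][:,:2].astype(np.float32)))
cv2.imwrite("pics/w9m.png",m*255)
hsv=cv2.cvtColor(p["color"],cv2.COLOR_RGB2HSV);b=((hsv[...,0]>105)&(hsv[...,0]<128)&(hsv[...,1]>120)&(P[...,2]<14)&(abs(P[...,1])<75)).astype(np.uint8)
print("tray",cv2.minAreaRect(P[b>0][:,:2].astype(np.float32)))
E
```

```text
clock: 26.3
eef_pos: [430.6, 7.3, 129.7]
tool_rot: [-3.14, -0.023, 0.078]
force: [0.1, -0.0, 0.5]
width: 85.5
total tool units [0.39 0.28 0.33] [-0.02 -0.22  0.08] clock 26.3 w 85.5
5877 28.44988899853449 ((448.76849365234375, 3.456907272338867), (73.42206573486328, 65.56986999511719), 3.592369794845581)
tray ((467.3284606933594, 2.44647216796875), (155.976806640625, 118.2916030883789), 3.5557501316070557)[ WARN:0@0.184] global loadsave.cpp:1063 imwrite_ Unsupported depth image for selected encoder is fallbacked to CV_8U.
```

View pics/w9.png

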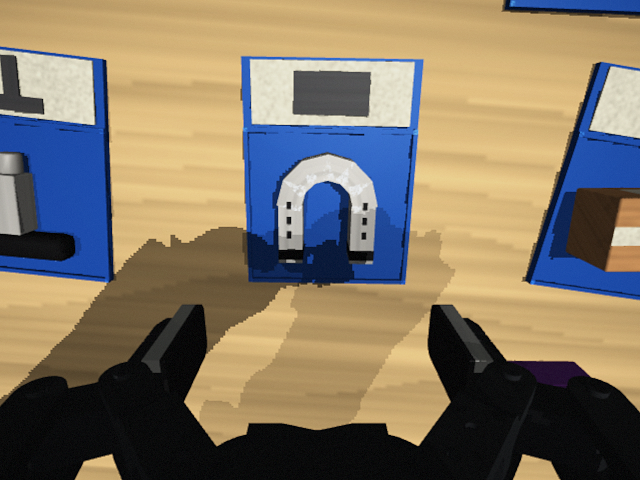

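The shoes lie at (326,210) in the rectangle tray at origin (444.8,3.2) and yaw 3.6°. The carton-tray origin is (445.4,1.1). I descend.

```bash
python3 -m crank '[[[0.25,0.15,0,0,-0.2,0.08],[0.22,0,0.3,0,0,0],[0,0,0.5,0,0,0],[0,0,0.6,0,0,0],[0,0,0.3,0,0,0],[0,0,0,0,0,0],[0,0,0,0,0,0]]]';python3 to.py 445 3 5 3.6
```

```text
clock: 26.93
eef_pos: [446.8, 14.8, 73.6]
tool_rot: [-3.136, -0.001, 0.085]
force: [0.5, -0.2, 0.3]
width: 85.5
total tool units [-0.1   0.4   2.29] [-0.06 -0.01  0.21] clock 26.93 w 85.5
```

```bash
python3 -m crank '[[[-0.1,0.4,0,-0.06,0,0.2],[0,0,0.3,0,0,0],[0,0,0.4,0,0,0],[0,0,0.3,0,0,0],[0,0,0.1,0,0,0],[0,0,0,0,0,0],[0,0,0,0,0,0]]]';python3 to.py 445 3 5 3.6
```

```text
clock: 27.52
eef_pos: [446.4, 0.2, 42.0]
tool_rot: [3.137, -0.007, 0.062]
force: [-0.5, -0.7, 0.6]
width: 85.3
total tool units [-0.05 -0.1   1.23] [ 0.04 -0.07 -0.01] clock 27.52 w 85.3
```

```bash
python3 -m crank '[[[-0.05,-0.1,0.2,0.04,-0.07,0],[0,0,0.4,0,0,0],[0,0,0.3,0,0,0],[0,0,0.1,0,0,0],[0,0,0,0,0,0],[0,0,0,0,0,0]]]';python3 to.py 445 3 5 3.6
```

```text
clock: 28.02
eef_pos: [446.7, 3.6, 12.6]
tool_rot: [3.141, -0.004, 0.062]
force: [-0.1, -0.0, -0.2]
width: 85.4
total tool units [-0.06  0.02  0.25] [ 0.01 -0.04 -0.01] clock 28.02 w 85.4
```

```bash
python3 -m crank '[[[-0.06,0.02,0.22,0,-0.04,0],[0,0,0.04,0,0,0],[0,0,0,0,0,0]]]';python3 -m crank '[[[0,0,0,0,0,0],[0,0,0,0,0,0],[0,0,0,0,0,0],[0,0,0,0,0,0],[0,0,0,0,0,0],[0,0,0,0,0,0]]]' 1
python3 -m crank '[[[0,0,-0.2,0,0,0],[0,0,-0.4,0,0,0],[0,0,-0.6,0,0,0],[0,0,-0.6,0,0,0],[0,0,-0.6,0,0,0],[0,0,-0.4,0,0,0],[0,0,0,0,0,0],[0,0,0,0,0,0]]]'; python3 to.py 631 151.5 100 0
```

```text
clock: 28.27
eef_pos: [445.8, 3.2, 5.5]
tool_rot: [3.141, -0.002, 0.063]
force: [0.7, -0.9, -0.1]
width: 85.3
clock: 28.77
eef_pos: [446.4, 3.1, 7.3]
tool_rot: [3.141, -0.004, 0.063]
force: [0.3, -0.5, -4.6]
width: 62.7
clock: 29.43
eef_pos: [442.8, 3.7, 95.1]
tool_rot: [-3.141, 0.004, 0.062]
force: [0.2, 0.1, -3.5]
width: 62.9
total tool units [ 6.56 -4.53 -0.19] [-0.01  0.04  0.59] clock 29.43 w 62.9
```

```bash
python3 -m crank '[[[0.3,-0.2,-0.1,0,0,0.2],[0.6,-0.42,-0.1,0,0,0.2],[0.8,-0.56,0,0,0,0.2],[0.8,-0.56,0,0,0,0],[0.8,-0.56,0,0,0,0],[0.8,-0.56,0,0,0,0],[0.8,-0.56,0,0,0,0],[0.8,-0.56,0,0,0,0],[0.6,-0.4,0,0,0,0],[0.3,-0.2,0,0,0,0],[0.1,-0.1,0,0,0,0],[0,0,0,0,0,0]]]'; python3 to.py 631 151.5 8 0
```

```text
clock: 30.43
eef_pos: [639.4, 153.6, 81.9]
tool_rot: [-3.137, 0.032, -0.008]
force: [0.4, -0.5, -4.8]
width: 62.8
total tool units [-0.2   0.08  2.47] [-0.04  0.31 -0.08] clock 30.43 w 62.8
```

```bash
python3 -m crank '[[[-0.25,0.08,0,-0.04,0.3,-0.08],[0,0,0.3,0,0,0],[0,0,0.5,0,0,0],[0,0,0.5,0,0,0],[0,0,0.4,0,0,0],[0,0,0.2,0,0,0],[0,0,0,0,0,0],[0,0,0,0,0,0]]]'; python3 to.py 631 151.5 8 0
```

```text
clock: 31.1
eef_pos: [624.4, 146.5, 15.7]
tool_rot: [3.14, 0.013, -0.007]
force: [-0.1, 0.4, -4.1]
width: 62.9
total tool units [ 0.22 -0.17  0.25] [ 0.01  0.12 -0.06] clock 31.1 w 62.9
```

```bash
python3 -m crank '[[[0.22,-0.17,0.05,0,0.12,0],[0,0,0.15,0,0,0],[0,0,0.05,0,0,0],[0,0,0,0,0,0],[0,0,0,0,0,0]]]'; python3 to.py 631 151.5 7.5 0
```

```text
clock: 31.52
eef_pos: [633.7, 152.2, 9.0]
tool_rot: [3.141, -0.004, -0.006]
force: [0.1, 0.3, -3.7]
width: 63.0
total tool units [-0.09  0.03  0.05] [ 0.01 -0.04 -0.06] clock 31.52 w 63.0
```

```bash
python3 -m crank '[[[0,0,0.05,0,-0.04,0],[0,0,0,0,0,0]]]'; python3 -m crank '[[[0,0,0,0,0,0],[0,0,0,0,0,0],[0,0,0,0,0,0]]]' -1
python3 -m crank '[[[0,0,-0.5,0,0,0],[0,0,-0.9,0,0,0],[0,0,-0.9,0,0,0],[0,0,-0.9,0,0,0],[-0.3,0,-0.6,0,0,0],[-0.6,0.6,0,0,0,0],[-0.6,0.9,0,0,0,0],[-0.6,0.9,0,0,0,0],[-0.5,0.9,0,0,0,0],[-0.5,0.9,0,0,0,0],[-0.5,0.9,0,0,0,0],[-0.5,0.9,0,0,0,0]]]';python3 to.py 420 -210 130 4.6
```

```text
clock: 31.68
eef_pos: [634.0, 152.4, 8.0]
tool_rot: [3.141, -0.001, -0.006]
force: [-0.1, 0.2, -2.3]
width: 63.1
clock: 31.93
eef_pos: [635.7, 152.1, 9.7]
tool_rot: [3.141, -0.004, -0.006]
force: [-0.6, 0.3, 0.3]
width: 85.7
clock: 32.93
eef_pos: [516.2, -27.3, 143.2]
tool_rot: [-3.136, -0.028, 0.006]
force: [0.4, -0.2, 0.6]
width: 85.6
total tool units [-3.25  6.07  0.31] [-0.05 -0.27 -0.71] clock 32.93 w 85.6
```

```bash
python3 -m crank '[[[-0.5,0.8,0,0,-0.15,-0.3],[-0.5,0.9,0,0,-0.1,-0.3],[-0.5,0.9,0,0,0,0],[-0.5,0.9,0,0,0,0],[-0.4,0.8,0,0,0,0],[-0.3,0.5,0,0,0,0],[-0.1,0.2,0,0,0,0],[0,0,0,0,0,0],[0,0,0,0,0,0]]]';python3 look.py w10;python3 - <<'E'
from h import *
p=dict(np.load("w10.npz"));P=cloud(p)
m=(abs(P[...,0]-455)<60)&(abs(P[...,1]+218)<60)&(abs(P[...,2]-46)<5)
print(m.sum(),np.median(P[m][:,2]),cv2.minAreaRect(P[m][:,:2].astype(np.float32)))
hsv=cv2.cvtColor(p["color"],cv2.COLOR_RGB2HSV);b=((hsv[...,0]>105)&(hsv[...,0]<128)&(hsv[...,1]>120)&(P[...,2]<14)&(abs(P[...,1]+218)<75)&(abs(P[...,0]-475)<95)).astype(np.uint8)
print("tray",cv2.minAreaRect(P[b>0][:,:2].astype(np.float32)))
E
python3 to.py 455 -218 100 4.6
```

```text
clock: 33.68
eef_pos: [435.2, -198.5, 154.1]
tool_rot: [3.142, -0.019, 0.055]
force: [-0.7, 0.1, 0.2]
width: 85.2
8731 46.436263869873265 ((454.255615234375, -215.90304565429688), (48.3289794921875, 84.23795318603516), 4.963128566741943)
tray ((474.14654541015625, -219.31436157226562), (118.08113861083984, 156.15029907226562), 85.6420669555664)
total tool units [0.58 0.7  1.81] [ 0.   -0.19 -0.23] clock 33.73 w 85.6
```

View pics/w10.png

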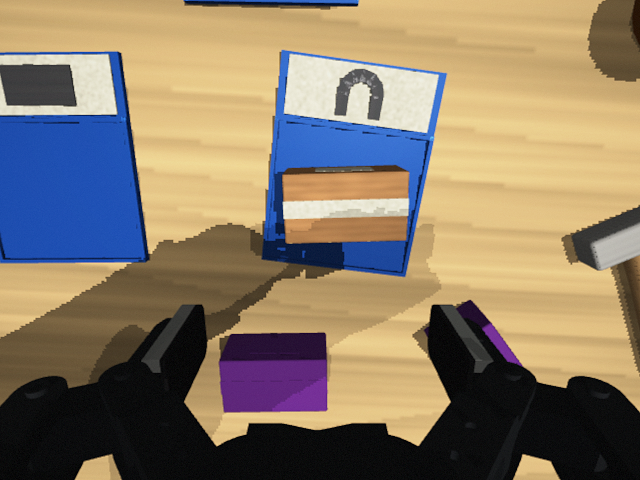

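The brown carton is at (345,205) in the U tray: centre (454.3,-215.9), yaw 5°. The purple boxes at (273,372) and (490,330) stay untouched. I turn the tool to yaw 95° to grip across the 48 mm.

```bash
python3 -m crank '[[[0,0,0,0,0,-1],[0,0,0,0,0,-1],[0,0,0,0,0,-1],[0,0,0,0,0,-1],[0,0,0,0,0,-1],[0,0,0,0,0,-1],[0,0,0,0,0,-1],[0,0,0,0,0,-1],[0,0,0,0,0,-1],[0,0,0,0,0,-1],[0,0,0,0,0,-1],[0,0,0,0,0,-1]]]';python3 to.py 454.5 -216.5 110 95
```

```text
clock: 34.73
eef_pos: [446.0, -175.8, 153.7]
tool_rot: [3.125, -0.013, 1.41]
force: [0.7, -0.6, 0.0]
width: 85.5
total tool units [-1.31  0.47  1.45] [ 0.17 -0.1  -2.37] clock 34.73 w 85.5
```

```bash
python3 -m crank '[[[0,0,0,0.08,-0.05,-0.9],[0,0,0,0.08,-0.05,-0.8],[-0.5,0.2,0.2,0,0,-0.5],[-0.5,0.1,0.4,0,0,0],[-0.2,0.1,0.3,0,0,0],[0,0,0.2,0,0,0],[0,0,0,0,0,0],[0,0,0,0,0,0]]]';python3 to.py 454.5 -216.5 12 95
```

```text
clock: 35.4
eef_pos: [466.5, -197.5, 118.8]
tool_rot: [3.141, -0.007, 1.678]
force: [-0.7, 0.4, 0.2]
width: 85.5
total tool units [-0.61 -0.47  3.55] [ 0.   -0.07  0.19] clock 35.4 w 85.5
```

```bash
python3 -m crank '[[[-0.55,-0.43,0,0,-0.07,0.15],[0,0,0,0,0,0],[0,0,0.3,0,0,0],[0,0,0.5,0,0,0],[0,0,0.4,0,0,0],[0,0,0.2,0,0,0],[0,0,0,0,0,0]]]';python3 to.py 454.5 -216.5 8 95
```

```text
clock: 35.98
eef_pos: [456.5, -209.1, 75.4]
tool_rot: [3.14, -0.002, 1.668]
force: [-0.7, -0.2, -0.1]
width: 85.4
total tool units [-0.25 -0.1   2.25] [ 0.02 -0.02  0.1 ] clock 35.98 w 85.4
```

```bash
python3 -m crank '[[[-0.24,-0.1,0,0,0,0.1],[0,0,0.3,0,0,0],[0,0,0.6,0,0,0],[0,0,0.5,0,0,0],[0,0,0.2,0,0,0],[0,0,0.1,0,0,0],[0,0,0,0,0,0],[0,0,0,0,0,0]]]';python3 to.py 454.5 -216.5 8 95
```

```text
clock: 36.65
eef_pos: [456.2, -218.0, 23.2]
tool_rot: [3.136, 0.0, 1.656]
force: [0.3, 0.4, 0.3]
width: 85.5
total tool units [ 0.06 -0.05  0.51] [ 0.06  0.   -0.02] clock 36.65 w 85.5
```

```bash
python3 -m crank '[[[0.06,-0.05,0.3,0.06,0,0],[0,0,0.15,0,0,0],[0,0,0.06,0,0,0],[0,0,0,0,0,0],[0,0,0,0,0,0]]]';python3 -m crank '[[[0,0,0,0,0,0],[0,0,0,0,0,0],[0,0,0,0,0,0],[0,0,0,0,0,0],[0,0,0,0,0,0],[0,0,0,0,0,0],[0,0,0,0,0,0]]]' 1
python3 -m crank '[[[0,0,-0.2,0,0,0],[0,0,-0.4,0,0,0],[0,0,-0.6,0,0,0],[0,0,-0.6,0,0,0],[0,0,-0.6,0,0,0],[0,0,-0.4,0,0,0],[0,0,0,0,0,0],[0,0,0,0,0,0]]]'; python3 to.py 446 1 100 94
```

```text
clock: 37.07
eef_pos: [455.7, -216.6, 8.0]
tool_rot: [3.14, 0.002, 1.657]
force: [-0.3, 0.8, 0.0]
width: 85.4
clock: 37.65
eef_pos: [455.9, -216.7, 8.6]
tool_rot: [3.139, 0.002, 1.657]
force: [-0.1, -0.3, -1.5]
width: 47.6
clock: 38.32
eef_pos: [452.7, -215.0, 95.7]
tool_rot: [-3.138, -0.002, 1.656]
force: [-1.3, 1.3, -4.0]
width: 47.4
total tool units [ 7.19  0.39 -0.13] [-0.03 -0.02  0.15] clock 38.32 w 47.4
```

```bash
python3 -m crank '[[[0.3,0,-0.05,0,0,0.1],[0.6,0,-0.05,0,0,0],[0.8,0.05,0,0,0,0],[0.8,0.05,0,0,0,0],[0.8,0.05,0,0,0,0],[0.8,0.05,0,0,0,0],[0.8,0.05,0,0,0,0],[0.8,0.05,0,0,0,0],[0.6,0,0,0,0,0],[0.4,0,0,0,0,0],[0.1,0,0,0,0,0],[0,0,0,0,0,0]]]'; python3 to.py 445.5 1 9 94
```

```text
clock: 39.32
eef_pos: [436.9, 4.6, 89.9]
tool_rot: [-3.118, -0.005, 1.64]
force: [0.1, 0.2, -3.0]
width: 47.2
total tool units [-0.16  0.34  2.69] [-0.23 -0.05 -0.  ] clock 39.32 w 47.2
```

```bash
python3 -m crank '[[[-0.2,-0.2,0,-0.23,-0.05,0],[0,0,0,0,0,0],[0,0,0.3,0,0,0],[0,0,0.5,0,0,0],[0,0,0.5,0,0,0],[0,0,0.2,0,0,0],[0,0,0,0,0,0],[0,0,0,0,0,0]]]'; python3 to.py 445.5 1 9 94
```

```text
clock: 39.98
eef_pos: [431.8, -7.0, 42.1]
tool_rot: [-3.139, 0.001, 1.628]
force: [-0.3, 0.7, -3.2]
width: 47.2
total tool units [0.24 0.47 1.1 ] [-0.03  0.01 -0.12] clock 39.98 w 47.2
```

```bash
python3 -m crank '[[[0.24,0.47,0,-0.03,0,-0.12],[0,0,0,0,0,0],[0,0,0.3,0,0,0],[0,0,0.4,0,0,0],[0,0,0.1,0,0,0],[0,0,0,0,0,0],[0,0,0,0,0,0]]]'; python3 to.py 445.5 1 9 94
```

```text
clock: 40.57
eef_pos: [449.1, -2.1, 20.1]
tool_rot: [3.137, 0.003, 1.637]
force: [-0.2, -0.2, -3.3]
width: 47.2
total tool units [ 0.11 -0.12  0.37] [ 0.05  0.03 -0.04] clock 40.57 w 47.2
```

```bash
python3 -m crank '[[[0.11,-0.12,0.2,0.05,0.03,0],[0,0,0.12,0,0,0],[0,0,0.04,0,0,0],[0,0,0,0,0,0],[0,0,0,0,0,0]]]'; python3 to.py 445.5 1 8.5 94
```

```text
clock: 40.98
eef_pos: [447.0, 0.2, 11.5]
tool_rot: [3.138, -0.001, 1.635]
force: [-0.0, 0.2, -4.1]
width: 47.4
total tool units [ 0.03 -0.05  0.1 ] [ 0.04 -0.01 -0.05] clock 40.98 w 47.4
```

```bash
python3 -m crank '[[[0.03,-0.05,0.09,0.04,0,0],[0,0,0.02,0,0,0],[0,0,0,0,0,0]]]'; python3 -m crank '[[[0,0,0,0,0,0],[0,0,0,0,0,0],[0,0,0,0,0,0],[0,0,0,0,0,0]]]' -1
python3 -m crank '[[[0,0,-0.3,0,0,0],[0,0,-0.6,0,0,0],[0,0,-0.9,0,0,0],[0,0,-0.9,0,0,0],[0,0,-0.9,0,0,0],[0,0,-0.4,0,0,0],[0,0,0,0,0,1],[0,0,0,0,0,1],[0,0,0,0,0,1],[0,0,0,0,0,1],[0,0,0,0,0,1],[0,0,0,0,0,1]]]'
python3 -m crank '[[[0,0,0,0,0,1],[0,0,0,0,0,1],[0,0,0,0,0,1],[0,0,0,0,0,1],[0,0,0,0,0,1],[0,0,0,0,0,1],[0,0,0,0,0,1],[0,0,0,0,0,1],[0,0,0,0,0,0.7],[0,0,0,0,0,0],[0,0,0,0,0,0]]]';python3 to.py 633 152 110 0
```

```text
clock: 41.23
eef_pos: [446.0, 0.9, 8.8]
tool_rot: [3.141, -0.001, 1.635]
force: [-0.0, -0.1, -2.7]
width: 47.1
clock: 41.57
eef_pos: [446.8, 0.7, 9.6]
tool_rot: [3.139, -0.001, 1.635]
force: [0.1, 0.8, -1.0]
width: 85.0
clock: 42.57
eef_pos: [446.5, 0.8, 137.8]
tool_rot: [3.14, -0.008, 0.977]
force: [-0.8, 0.1, 0.0]
width: 85.5
clock: 43.48
eef_pos: [445.1, 2.6, 138.4]
tool_rot: [-3.134, -0.006, 0.018]
force: [0.8, -0.7, 0.8]
width: 85.0
total tool units [ 6.35 -4.86  1.02] [-0.08 -0.05  0.17] clock 43.48 w 85.0
```

```bash
python3 -m crank '[[[0.35,-0.3,0,-0.08,0,0.1],[0.75,-0.6,0,0,0,0],[0.75,-0.6,0,0,0,0],[0.75,-0.6,0,0,0,0],[0.75,-0.6,0,0,0,0],[0.75,-0.6,0,0,0,0],[0.75,-0.6,0,0,0,0],[0.5,-0.4,0,0,0,0],[0.3,-0.2,0,0,0,0],[0.1,-0.1,0,0,0,0],[0,0,0,0,0,0]]]';python3 to.py 633 152 110 0;python3 look.py w11;python3 - <<'E'
from h import *
p=dict(np.load("w11.npz"));P=cloud(p)
m=(abs(P[...,0]-638)<55)&(abs(P[...,1]-152)<50)&(abs(P[...,2]-28)<6)
print(m.sum(),np.median(P[m][:,2]),cv2.minAreaRect(P[m][:,:2].astype(np.float32)))
E
```

```text
clock: 44.4
eef_pos: [621.0, 151.4, 138.7]
tool_rot: [-3.136, -0.003, 0.028]
force: [-0.4, -0.0, 0.2]
width: 85.4
total tool units [ 0.4  -0.    0.96] [-0.05 -0.03  0.27] clock 44.4 w 85.4
5491 28.432967996904335 ((636.7037963867188, 153.2274627685547), (65.61575317382812, 73.34060668945312), 89.75357055664062)
```

```bash
python3 -m crank '[[[0.38,-0.05,0,-0.05,-0.03,0.27],[0,0,0,0,0,0],[0,0,0.4,0,0,0],[0,0,0.6,0,0,0],[0,0,0.6,0,0,0],[0,0,0.5,0,0,0],[0,0,0.2,0,0,0],[0,0,0,0,0,0],[0,0,0,0,0,0]]]';python3 to.py 633 153 6 0
```

```text
clock: 45.2
eef_pos: [623.2, 145.4, 65.4]
tool_rot: [3.141, 0.007, -0.007]
force: [0.1, -0.3, 0.1]
width: 85.5
total tool units [ 0.34 -0.26  1.98] [ 0.    0.07 -0.07] clock 45.2 w 85.5
```

```bash
python3 -m crank '[[[0.34,-0.26,0,0,0.07,-0.07],[0,0,0,0,0,0],[0,0,0.3,0,0,0],[0,0,0.5,0,0,0],[0,0,0.3,0,0,0],[0,0,0.1,0,0,0],[0,0,0,0,0,0],[0,0,0,0,0,0]]]';python3 to.py 633 153 6 0
```

```text
clock: 45.87
eef_pos: [633.1, 150.2, 30.6]
tool_rot: [3.14, -0.003, -0.002]
force: [-0.3, -0.4, 0.2]
width: 85.6
total tool units [-0.01 -0.09  0.82] [ 0.02 -0.03 -0.02] clock 45.87 w 85.6
```

```bash
python3 -m crank '[[[0,-0.09,0.3,0,0,0],[0,0,0.3,0,0,0],[0,0,0.15,0,0,0],[0,0,0.05,0,0,0],[0,0,0,0,0,0],[0,0,0,0,0,0]]]';python3 to.py 633 153 5.5 0
```

```text
clock: 46.37
eef_pos: [633.5, 152.9, 4.8]
tool_rot: [3.14, -0.004, -0.002]
force: [-0.4, 0.9, -0.2]
width: 85.8
total tool units [-0.02 -0.   -0.02] [ 0.02 -0.04 -0.02] clock 46.37 w 85.8
```

```bash
python3 -m crank '[[[0,0,0,0,0,0],[0,0,0,0,0,0],[0,0,0,0,0,0],[0,0,0,0,0,0],[0,0,0,0,0,0],[0,0,0,0,0,0]]]' 1
python3 -m crank '[[[0,0,-0.2,0,0,0],[0,0,-0.4,0,0,0],[0,0,-0.6,0,0,0],[0,0,-0.6,0,0,0],[0,0,-0.7,0,0,0],[0,0,-0.5,0,0,0],[0,0,-0.2,0,0,0],[0,0,0,0,0,0],[0,0,0,0,0,0]]]'; python3 to.py 452.5 -217.5 110 -4.4
```

```text
clock: 46.87
eef_pos: [633.9, 152.5, 6.0]
tool_rot: [3.139, -0.005, -0.002]
force: [-1.2, 0.6, -0.5]
width: 62.6
clock: 47.62
eef_pos: [631.9, 152.6, 111.5]
tool_rot: [3.139, -0.003, -0.003]
force: [0.2, 0.3, -3.8]
width: 62.9
total tool units [-5.95 12.35  0.06] [ 0.02 -0.03  0.71] clock 47.62 w 62.9
```

```bash
python3 -m crank '[[[-0.2,0.4,-0.1,0,0,0.3],[-0.35,0.7,-0.1,0,0,0.3],[-0.4,0.85,0,0,0,0],[-0.4,0.85,0,0,0,0],[-0.4,0.85,0,0,0,0],[-0.4,0.85,0,0,0,0],[-0.4,0.85,0,0,0,0],[-0.4,0.85,0,0,0,0],[-0.4,0.85,0,0,0,0],[-0.4,0.85,0,0,0,0],[-0.4,0.85,0,0,0,0],[-0.4,0.85,0,0,0,0]]]';python3 to.py 452.5 -217.5 110 -4.4
```

```text
clock: 48.62
eef_pos: [458.8, -134.8, 110.1]
tool_rot: [3.138, 0.016, -0.072]
force: [0.3, -0.6, -4.2]
width: 63.3
total tool units [-0.01  2.76  0.01] [0.04 0.15 0.05] clock 48.62 w 63.3
```

```bash
python3 -m crank '[[[0.1,0.8,0,0.04,0.15,0.05],[0.1,0.6,0,0,0,0],[0,0.4,0,0,0,0],[0,0.2,0,0,0,0],[0,0,0,0,0,0],[0,0,0,0,0,0]]]';python3 to.py 452.5 -217.5 7 -4.4;python3 look.py w12;python3 - <<'E'
from h import *
p=dict(np.load("w12.npz"));P=cloud(p);hsv=cv2.cvtColor(p["color"],cv2.COLOR_RGB2HSV)
wh=((hsv[...,1]<60)&(hsv[...,2]>120)&(abs(P[...,2]-6)<6)&(abs(P[...,1]+222)<75)).astype(np.uint8);wh=cv2.morphologyEx(wh,cv2.MORPH_OPEN,np.ones((5,5)))
print("plate",cv2.minAreaRect(world(p,np.argwhere(wh)[:,::-1],6.5)[:,:2].astype(np.float32)))
E
```

```text
clock: 49.12
eef_pos: [446.4, -206.0, 108.8]
tool_rot: [3.138, 0.011, -0.102]
force: [0.7, 0.6, -2.8]
width: 62.7
total tool units [0.28 0.35 3.39] [ 0.03  0.1  -0.24] clock 49.12 w 62.7
plate ((529.9769287109375, -223.6077117919922), (106.4491195678711, 40.31966018676758), 85.6512680053711)
```

```bash
python3 -m crank '[[[0.28,0.35,0,0.03,0.1,-0.24],[0,0,0,0,0,0],[0,0,0.4,0,0,0],[0,0,0.5,0,0,0],[0,0,0.5,0,0,0],[0,0,0.2,0,0,0],[0,0,0,0,0,0],[0,0,0,0,0,0]]]';python3 to.py 452.5 -217.5 7 -4.4
```

```text
clock: 49.83
eef_pos: [454.4, -205.2, 57.6]
tool_rot: [-3.133, 0.005, -0.066]
force: [0.7, -0.8, -3.9]
width: 63.1
total tool units [-0.03  0.43  1.68] [-0.08  0.05  0.11] clock 49.83 w 63.1
```

```bash
python3 -m crank '[[[-0.03,0.43,0,-0.08,0.05,0.1],[0,0,0,0,0,0],[0,0,0.3,0,0,0],[0,0,0.4,0,0,0],[0,0,0.3,0,0,0],[0,0,0.1,0,0,0],[0,0,0,0,0,0],[0,0,0,0,0,0]]]';python3 to.py 452.5 -217.5 7 -4.4
```

```text
clock: 50.5
eef_pos: [455.0, -222.4, 28.2]
tool_rot: [3.136, -0.008, -0.079]
force: [-0.3, 0.1, -3.1]
width: 62.8
total tool units [-0.1  -0.16  0.7 ] [ 0.06 -0.07 -0.02] clock 50.5 w 62.8
```

```bash
python3 -m crank '[[[-0.1,-0.16,0.2,0.06,-0.07,0],[0,0,0.25,0,0,0],[0,0,0.15,0,0,0],[0,0,0.03,0,0,0],[0,0,0,0,0,0],[0,0,0,0,0,0]]]';python3 to.py 452.5 -217.5 6 -4.4
```

```text
clock: 51.0
eef_pos: [453.0, -217.3, 9.6]
tool_rot: [3.141, -0.001, -0.079]
force: [0.4, -0.4, -3.3]
width: 63.0
total tool units [-0.02  0.01  0.12] [ 0.   -0.01 -0.02] clock 51.0 w 63.0
```

```bash
python3 -m crank '[[[0,0,0.1,0,0,0],[0,0,0.03,0,0,0],[0,0,0,0,0,0]]]';python3 -m crank '[[[0,0,0,0,0,0],[0,0,0,0,0,0],[0,0,0,0,0,0],[0,0,0,0,0,0]]]' -1
python3 -m crank '[[[0,0,-0.3,0,0,0],[0,0,-0.6,0,0,0],[0,0,-0.9,0,0,0],[0,0,-0.9,0,0,0],[0,0,-0.9,0,0,0],[0,0,-0.9,0,0,0],[0,0,-0.9,0,0,0],[0,-0.6,-0.6,0,0,0],[0,-0.9,0,0,0,0],[0,-0.9,0,0,0,0],[0,-0.9,0,0,0,0],[0,-0.9,0,0,0,0]]]'
python3 -m crank '[[[0,-1,0,0,0,0],[0,-1,0,0,0,0],[0,-1,0,0,0,0],[0,-1,0,0,0,0],[0,-1,0,0,0,0],[0,-1,0,0,0,0],[0,-1,0,0,0,0],[0,-1,0,0,0,0],[0,-1,0,0,0,0],[0,-1,0,0,0,0],[0,-1,0,0,0,0],[0,-1,0,0,0,0]]]'
python3 -m crank '[[[-0.6,-0.9,0,0,0,0],[-0.6,-0.9,0,0,0,0],[-0.6,-0.9,0,0,0,0],[-0.6,-0.9,0,0,0,0],[-0.6,-0.9,0,0,0,0],[-0.4,-0.7,0,0,0,0],[0,-0.3,0,0,0,0],[0,0,0,0,0,0],[0,0,0,0,0,0]]]'
cat > final.py <<'E'
from look import *
p=snap("top2","top");P=cloud(p);hsv=cv2.cvtColor(p["color"],cv2.COLOR_RGB2HSV)
blue=((hsv[...,0]>100)&(hsv[...,0]<130)&(hsv[...,1]>120))
for n,o,h in(("tap",(438,217),22),("jar",(644,-157),70),("shoes",(455,-219),28),("carton",(449,0),46)):
    m=(np.hypot(P[...,0]-o[0],P[...,1]-o[1])<56)&~blue&(abs(P[...,2]-h)<6)
    m=cv2.morphologyEx(m.astype(np.uint8),cv2.MORPH_OPEN,np.ones((2,2)));_,l,st,_=cv2.connectedComponentsWithStats(m);m=l==1+st[1:,4].argmax()
    q=cv2.minAreaRect(world(p,np.argwhere(m)[:,::-1],h)[:,:2].astype(np.float32));print(n,"tray",o,"z",np.median(P[m][:,2]).round(1),np.round(q[0],1),np.round(q[1],1),round(q[2],1))
E
python3 final.py
```

```text
clock: 51.25
eef_pos: [453.1, -217.5, 6.2]
tool_rot: [3.141, -0.002, -0.079]
force: [0.1, 0.4, -1.9]
width: 62.8
clock: 51.58
eef_pos: [454.2, -218.6, 7.2]
tool_rot: [3.139, -0.005, -0.079]
force: [-0.2, -0.3, -0.3]
width: 85.5
clock: 52.58
eef_pos: [462.5, -98.1, 204.7]
tool_rot: [3.134, -0.012, -0.1]
force: [0.5, 0.3, 0.2]
width: 85.7
clock: 53.58
eef_pos: [495.8, 276.5, 212.4]
tool_rot: [3.138, -0.015, -0.109]
force: [-0.2, -0.0, 0.9]
width: 85.4
clock: 54.33
eef_pos: [405.0, 466.0, 214.7]
tool_rot: [3.139, -0.019, -0.1]
force: [0.0, 0.0, 0.5]
width: 85.3
tap tray (438, 217) z 21.7 [433.4 213.4] [69.6 72. ] 88.5
jar tray (644, -157) z 70.7 [ 642.6 -159.3] [51.9 53.8] 67.9
shoes tray (455, -219) z 28.5 [ 457.5 -219.9] [65.3 73.3] 84.7
carton tray (449, 0) z 46.7 [445.3  -2. ] [49.1 83.3] 1.3
```

View pics/top2.png

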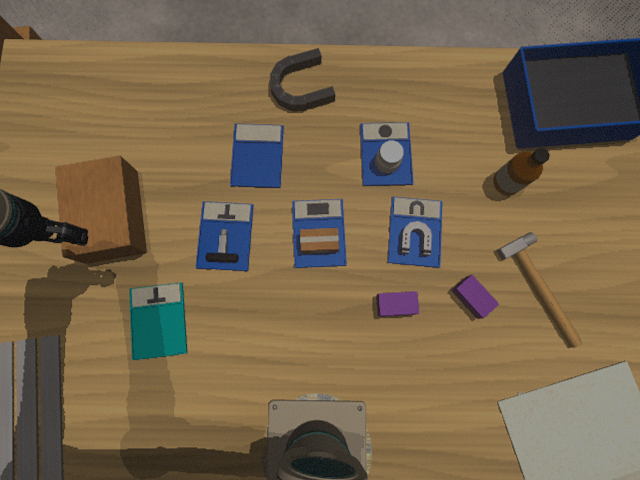

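The top view shows every item in its own tray: tap (222,245), carton (320,240), shoes (416,240) and jar (390,157). The spare tray at (258,155) is empty and the gripper is clear, so I hand in.

```bash
python3 -c "
from cell import ctrl
s=ctrl.read_state();print(s['clock'],s['force'],abs(s['qd']).max());print(ctrl.finish_job())"
```

```text
54.3833 [ 0.74010709 -0.18777854  0.48599515] 0.02095146569697651
the job is handed in; nothing more can be done
None
```

All four items are in their own trays and the spare tray is empty. I handed in at 54 s of the 144 s; the hand-in reported no verdict. I parked the tap in the spare tray to swap it with the jar, then the shoes to swap them with the carton.

**Final check:** the last top view puts each item about 2–6 mm from its tray's centre against the 15 mm limit. Top-surface heights match each item lying flat on the tray floor. The jar and carton stayed upright throughout, the look-alikes were not touched, and the gripper was clear of everything with about zero force.

**Disagreement:** the top and wrist cameras differed by up to about 4 mm on some positions, and I placed by the wrist camera. No check failed.

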